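# Press the brass bush home with the capstan press

### The job

Put the orange printed bracket into the nest of the blue bench press, upright and with its brass bush facing the ram, then turn the capstan clockwise by pushing one spoke after another until the ram has pressed the bush firmly home against its hidden shoulder. Feel for that stop: press on it firmly but do not over-press, or the print cracks. Leave the bracket in the nest and let go of the capstan, and do not disturb the other things on the desk.

Things in the scene. Friction and masses are not known exactly. Their poses are not given: they have to be found in the camera images.
- press: Blue rack press, fixed on the desk (place and heading vary). Origin on the desk under the vertical capstan axis, z up; the ram runs along its -y to the nest. The capstan turns clockwise seen from above, so in the open half (+x) spokes travel towards -y; each radian advances the ram 15 mm, at most 4.7 rad. Home is reached 2.9 to 4 rad from the start. Base plate 10 mm thick, x -160 to 60, y -275 to 155 mm.
- housing (a point): Top centre of the rack housing below the capstan, 70 mm above the desk; the housing spans 70 mm along press x and 190 mm along y. On it, on the capstan axis, a pedestal 68 mm across rises to 125 mm.
- guard (a point): Top centre of the clear yellow-edged guard plate over the press's -x half of the capstan: x -155 to -15, y -150 to 150 mm of the press, underside 160 and top 168 mm above the desk, on posts at (-140, +-140). Spokes can be pushed only in the open half (press x above -15 mm), so none can be followed all the way round.
- star: The capstan: five steel spokes. Origin on its axis in the spokes' mid plane, 140 mm above the desk; z up, x along one spoke, the others at 72, 144, 216, 288 degrees. Start angle random. Spokes are round bars 12 mm thick, free from 30 to 96 mm from the axis; the hub's cap stands 17 mm above the mid plane. It stays where it is left.
- ball (a point): Centre of the black ball (23 mm) on the end of one spoke, 108 mm from the axis. Pushing a spoke squarely 80 mm from the axis takes 1 to 1.5 N while the ram runs free and 4 N while the bush slides in (moving; less when stopped), then climbs (about 1 N per mm) once it is home: 8 N or more is firmly home (ram 35 N), 11 to 12 N ideal, 18 N (ram 90 N) cracks the print.
- nest (a point): Where the centre of the bracket's underside belongs: on the base plate, 10 mm above the desk, at x 15, y -224.5 mm of the press, between two low steel rails 45 mm apart (14 mm high, 50 mm long along y). The anvil wall stands at -y, its face 20.5 mm from here, 55 mm high. Axes as the press. The ram comes from +y.
- bracket: Orange printed bracket, 40 x 40 mm, 50 mm tall, 0.2 kg; origin at the centre of its underside, z up, y towards the face from which the brass bush sticks out. Starts upright on the desk, yaw within 45 degrees of 0. Grip its two x faces, near the top. It may be set down in the nest up to 15 mm short of the anvil: the ram pushes it back.
- bush_face (a point): Centre of the outer face of the brass bush (flange 25 mm across), 28 mm above the bracket's underside. It starts 13 to 29 mm out of the bracket's +y face. When home it still stands 3 to 15 mm out, depending on this bracket's hidden shoulder, which can only be felt. It slides under about 14 N and stays where it is pushed to.
- ram: The ram, a steel bar 22 mm thick with a flat, sprung nose (30 N/mm); origin at the centre of the nose face, 38 mm above the desk, at x 15 and (at the start) y -145 mm of the press. It pushes towards the press's -y.
- spare: A bystander: a grey bracket of the same shape and size without a bush. Origin at the centre of its underside.
- spool: A bystander: black spool of white filament lying flat, 190 mm across, 60 mm high. Origin under its centre.
- jar: A bystander: glass jar with yellow cap, 60 mm across, 75 mm high. Origin under its centre.
- scraper: A bystander: scraper 200 mm long lying flat. Origin at its middle.
- tub: A bystander: green open tub, 80 mm across, 60 mm high. Origin under its centre.
Mind the look-alikes: they are no part of the job. There is more than one size of the bracket; the job needs the largest.

How it is judged (in metres and radians):
On the way, in this order (a step that is already met when the one before it is completed fails the run):
1. the bracket stands released in the nest, between the rails, bush facing the ram (x of bracket in the frame of nest between -0.005 and 0.005 m and y of bracket in the frame of nest between -0.005 and 0.02 m and z of bracket in the frame of nest below 0.004 m and y of bush_face in the frame of nest above 0.015 m and angle between bracket's own z axis and vertical below 0.1 rad and angle between the y axis of bracket and the y axis of press, either way round below 0.12 rad and contact force between each of the fingers, the arm and bracket below 0.2 N), for 0.2 s.
2. the bush is pressed firmly home: the ram bears on it with at least 35 N (x of bracket in the frame of nest between -0.005 and 0.005 m and y of bracket in the frame of nest between -0.005 and 0.005 m and z of bracket in the frame of nest below 0.004 m and y of bush_face in the frame of nest above 0.015 m and angle between bracket's own z axis and vertical below 0.1 rad and angle between the y axis of bracket and the y axis of press, either way round below 0.12 rad and contact force between ram and bracket above 35 N), for 0.1 s.
At the end, for the whole second after the job is handed in: Bracket at rest in the nest: within 5 mm, not raised over 4 mm, within 0.1 rad of upright and 0.12 rad of square, bush towards the ram and less than 17 mm out, having been pressed on its stop with 35 N or more (never over 90); ram at rest, all let go (x of bracket in the frame of nest between -0.005 and 0.005 m and y of bracket in the frame of nest between -0.005 and 0.005 m and z of bracket in the frame of nest below 0.004 m and y of bush_face in the frame of nest above 0.015 m and angle between bracket's own z axis and vertical below 0.1 rad and angle between the y axis of bracket and the y axis of press, either way round below 0.12 rad and contact force between each of the fingers, the arm and bracket below 0.2 N and y of bush_face in the frame of bracket below 0.037 m and linear speed of bracket below 0.02 m/s and linear speed of ram below 0.01 m/s and contact force between the fingers and press below 0.2 N); the robot touches nothing.
It fails at once if the ram bore on the bracket with more than 90 N (print cracked) (contact force between ram and bracket above 90 N).
It fails at once if the robot pushed on the press with more than 25 N (contact force between any of the fingers, the arm and press above 25 N).
It fails at once if a bystander was moved more than 30 mm (distance of any of spare, spool, jar, scraper, tub from where it was at the start of the episode above 0.03 m).
It also fails if it takes over 72 s, if anything falls off the work surface, if the arm or the gripper's body presses on something with over 40 N, if the wrist force passes 120 N, or if a joint passes its speed limit or range.

### The arm

A 6-joint arm with a two-finger parallel gripper is mounted at the origin on the work surface. World frame = base frame: x ahead of the robot, y to its left, z up, the work surface at z = 0. Lengths are in mm, angles in rad, forces in N, time in s.
With the tool pointing down it reaches from about 350 to 975 mm from the base axis. Payload 7.1 kg.
Tool frame: the origin (TCP) lies at the very end of the fingers, on their centre line; the grasp point (between the pads) lies 19 mm behind it; x points along the fingers, z is the direction in which the jaws open and shut, and the axes are right-handed (so a half turn about x gives the same grasp; the last joint's range is limited). The gripper opens to 88 mm and grips with 3 to 60 N. Pads are 20 mm wide; open, the fingers measure 115 mm over their backs; the gripper's body (75 mm by 178 mm) begins 61 mm behind the grasp point.
Start: joints at [-1.221, 0.423, 1.63, -0, 1.089, -0.019], TCP at [225.327, -582.952, 222.675] pointing down, gripper open.
Joint ranges: [-3, 3], [-0.9, 2.11], [0.09, 2.58], [-1.31, 4.45], [0.11, 2.69], [-2.54, 2.54]. Speed limits (rad/s): [2.39, 2.39, 3.01, 3.14, 3.14, 3.14].

### API

Orientations are given as a rotation vector (axis times angle).
In Python, from workcell import * gives the robot as it stands.
- The arm moves only by the shell command python3 -m crank 'ROWS'. ROWS is JSON, a list of rows, each a list of 3 entries, a list of its own where there are three numbers: the shift along the tool's x, y, z in cm, then the turn, a rotation vector about the tool's x, y, z in degrees, then the finger opening in cm, from 0 to 8.78. In form: [[[dx, dy, dz], [rx, ry, rz], claw], ...]. A call has 1 to 5 rows; each row shifts and turns the commanded pose from where the row before left it, along the tool's axes as they then stand; what a row does not reach is not made up. A row lasts 1/8 s, in which the tool goes at most 62.5 mm and 10.7 degrees, less where a joint would pass 70% of its speed; a pose out of reach is approached as far as the arm can. A call with a gripper value outside its range is refused whole. The fingers move at their own pace and stop on an object; the grip force is fixed at half the most. Time passes only in rows, so rows that do not move let the fingers close. It gives the time, the measured TCP pose, the force and the opening at its end, in the units of the state.
- get_obs(): the state, without advancing time (a new reading comes with each control period).
- get_image(name): name is "side" or "top" or "wrist"; returns a dict with "pixels" (480x640x3 uint8, red, green, blue), "mtx" (3x3 intrinsics, pixels), "view" (4x4, takes a point from world to camera coordinates). Camera axes: x right, y down, z forward; pixel columns grow to the right and rows downward; lengths in mm; the calibration is good to about 2 mm. A picture is of the moment at which its call begins. There is no depth.
- close_job(): hands the job in, once; it reports no verdict.
The state is a dict: "t": time; "qpos": joint angles; "qvel": joint speeds; "joint_torque": joint torques, N m; "ee_pos": TCP position; "orientation": TCP orientation; "ft_force": force on the tool from outside, world axes, zero at the start; "moment": the same for the moment, N m; "width": finger opening in mm.
Only numpy, scipy, OpenCV 4.12 (cv2) and the standard library are available. Lean on these libraries where they do the work, as an engineer would, in place of code of your own. Each camera call takes 0.05 s, during which the arm holds its last target.

## Working session

There is one attempt and no reset: what is moved stays moved. The work goes in short steps, Python scripts to look and compute and a shell command to move; the robot and the scene stay as the last step left them, time stands still between calls to the robot, and variables do not carry over. Pictures are saved under pics/ and viewed, and the job is handed in when it is done.

```bash
ls; mkdir -p pics; cat > h.py <<'E'
from workcell import *
import numpy as np, cv2, sys
from scipy.spatial.transform import Rotation as R
def snap(name,fn):
    im=get_image(name); cv2.imwrite('pics/'+fn,im['pixels'][:,:,::-1]); np.savez('pics/'+fn+'.npz',**im); return im
E
python3 - <<'E'
from h import *
for n in ('side','top','wrist'):
    im=snap(n,n+'0.png'); V=im['view']; print(n,im['mtx'].round(1).tolist(),(-V[:3,:3].T@V[:3,3]).round(1),V[:3,:3].round(3).tolist())
print(get_obs())
E
```

```text
pics
side [[434.9, 0.0, 324.0], [0.0, 434.9, 236.5], [0.0, 0.0, 1.0]] [ 502.7 -726.   732.9] [[0.992, -0.124, -0.012], [-0.088, -0.629, -0.772], [0.088, 0.768, -0.635]]
top [[490.9, 0.0, 323.5], [0.0, 490.9, 236.6], [0.0, 0.0, 1.0]] [ 505.6    6.9 1351.4] [[0.024, -1.0, 0.012], [-0.998, -0.025, -0.057], [0.058, -0.01, -0.998]]
wrist [[361.0, 0.0, 318.1], [0.0, 361.0, 238.0], [0.0, 0.0, 1.0]] [ 299.5 -553.8  384.1] [[0.361, -0.933, -0.002], [-0.893, -0.346, 0.289], [-0.271, -0.102, -0.957]]
{'t': 0.15, 'qpos': array([-1.22102796e+00,  4.23676056e-01,  1.63047582e+00, -3.57045046e-05,
        1.08863876e+00, -1.90115556e-02]), 'qvel': array([ 0.0006643 , -0.00303195, -0.0008566 ,  0.00114324,  0.00062109,
        0.00023147]), 'joint_torque': array([ 3.26004465e-05, -5.44981384e+01, -2.73919576e+01,  6.44712802e-02,
        2.04512815e-02, -8.79039544e-05]), 'ee_pos': array([ 225.16008253, -582.57496799,  222.08874712]), 'orientation': array([ 0.93407319,  1.36241865, -0.93296652]), 'ft_force': array([ 0.03250717,  0.45528044, -0.0799676 ]), 'moment': array([-0.00144581,  0.00292446, -0.02881334]), 'width': 87.93506461847936}
```

View pics/top0.png

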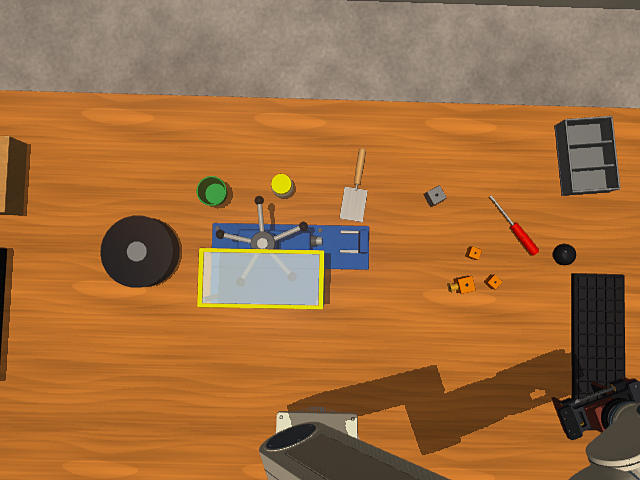

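View pics/side0.png

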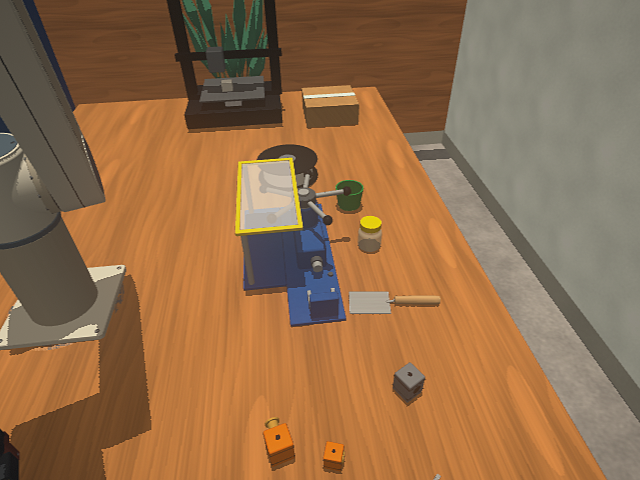

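View pics/wrist0.png

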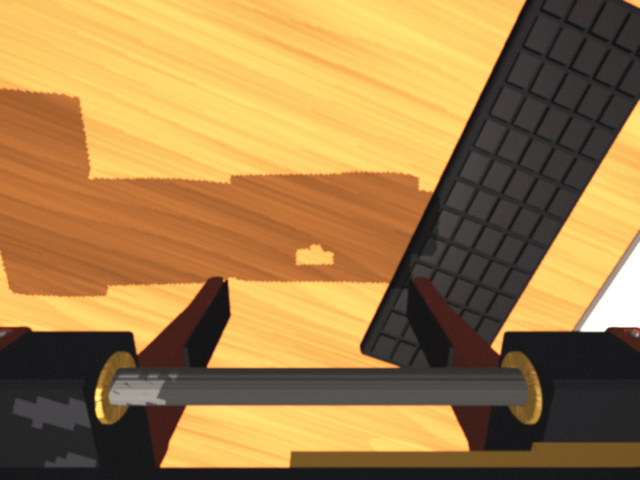

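The top view shows the press with its capstan near (262,243) and its nest near (350,243). The orange bracket with the bush is at (466,284), the bush pointing left (+y). Next I measure these.

```bash
cat >> h.py <<'E'
def ray(im,uv,z):
    V=im['view'];c=-V[:3,:3].T@V[:3,3]
    uv=np.atleast_2d(np.asarray(uv,float)); d=np.c_[uv,np.ones(len(uv))]@np.linalg.inv(im['mtx']).T@V[:3,:3]
    return c+d*((z-c[2])/d[:,2])[:,None]
def proj(im,P):
    V=im['view'];P=np.atleast_2d(P)@V[:3,:3].T+V[:3,3];p=P@im['mtx'].T;return p[:,:2]/p[:,2:]
def hsv(im): return cv2.cvtColor(im['pixels'],cv2.COLOR_RGB2HSV)
def blobs(m,amin=30):
    n,l,s,c=cv2.connectedComponentsWithStats(m.astype(np.uint8)); return [(c[i].round(1),s[i],l==i) for i in range(1,n) if s[i][4]>=amin]
E
python3 - <<'E'
from h import *
im=dict(np.load('pics/top0.png.npz'))
p=im['pixels']
a=cv2.resize(p[180:320,190:390],None,fx=4,fy=4,interpolation=cv2.INTER_CUBIC);cv2.imwrite('pics/c1.png',a[:,:,::-1])
a=cv2.resize(p[170:310,410:550],None,fx=4,fy=4,interpolation=cv2.INTER_CUBIC);cv2.imwrite('pics/c2.png',a[:,:,::-1])
im=dict(np.load('pics/side0.png.npz'))
p=im['pixels']
a=cv2.resize(p[150:340,220:390],None,fx=4,fy=3.1,interpolation=cv2.INTER_CUBIC);cv2.imwrite('pics/c3.png',a[:,:,::-1])
E
```

```text
(no output)
```

View pics/c1.png

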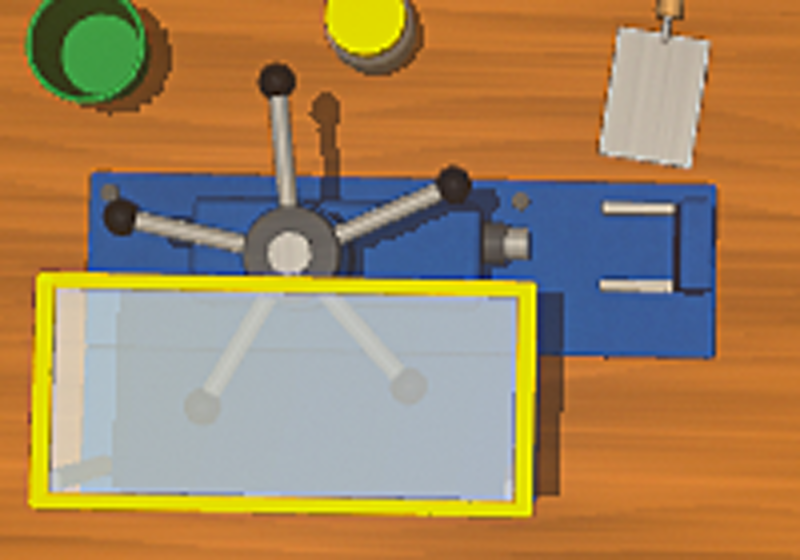

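View pics/c2.png

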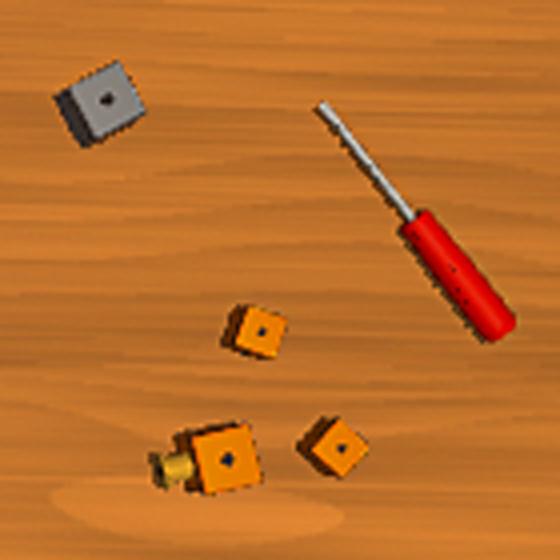

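View pics/c3.png

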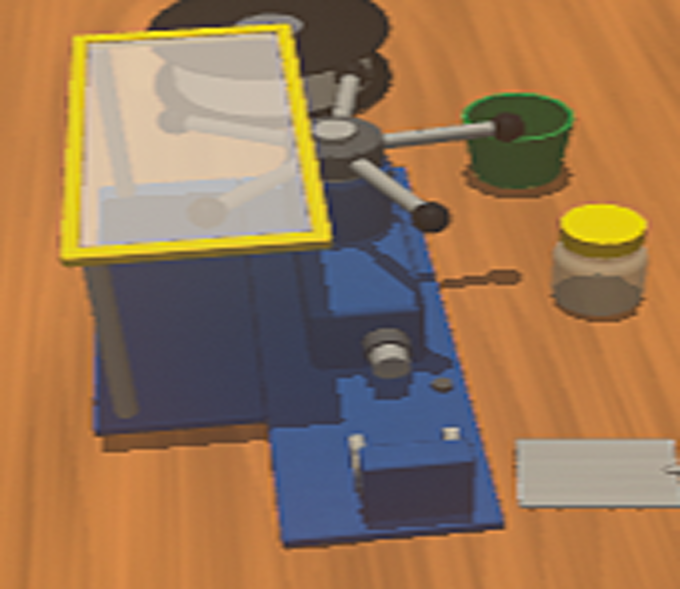

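Crop c1 shows the guard's yellow frame (38,273)–(530,515), the plate corners (91,172), (717,184) and (715,357), and the rails at (637,209) and (637,285). In c2 the bracket's top centre is at (228,460). I compute the poses from these.

```bash
python3 - <<'E'
from h import *
im=dict(np.load('pics/top0.png.npz')); H=hsv(im)
def crop(u): return np.array(u,float)/4+[190-.375,180-.375]
# guard
m=(H[...,0]>25)&(H[...,0]<33)&(H[...,1]>200)&(H[...,2]>150)
b=max(blobs(m),key=lambda b:b[1][4]); rc=cv2.minAreaRect(np.argwhere(b[2])[:,::-1].astype(np.float32)); 
g=ray(im,cv2.boxPoints(rc),168); print('guard',g.round(1).tolist(),g.mean(0).round(1))
mb=(H[...,0]>100)&(H[...,0]<125)&(H[...,1]>140)
print([ (x[0],x[1]) for x in blobs(mb,200)])
P=ray(im,crop([[91,172],[717,184],[715,357]]),10);print('plate',P.round(1).tolist())
print('ang plate',np.degrees(np.arctan2(*(P[0]-P[1])[[1,0]]))-90)
e=g[np.argsort(g[:,1])];
hub=ray(im,crop([[290,252]]),157);print('hub',hub.round(1))
balls=ray(im,crop([[276,79],[121,217],[454,184],[202,405],[408,385]]),140);print('balls',balls.round(1).tolist(), 'r',np.linalg.norm(balls[:,:2]-hub[0,:2],axis=1), np.degrees(np.arctan2(*(balls-hub)[:,[1,0]].T)))
r=ray(im,crop([[604,207],[672,209],[600,284],[672,287]]),24);print('rails',r.round(1).tolist())
for z,n,mm in ((50,'orange',(H[...,0]>10)&(H[...,0]<18)&(H[...,1]>200)&(H[...,2]>215)),):
    for x in blobs(mm,60):
        if x[0][0]>430: 
            rc=cv2.minAreaRect(np.argwhere(x[2])[:,::-1].astype(np.float32)); q=ray(im,cv2.boxPoints(rc),z); print(n,x[0],x[1][4],rc,q.mean(0).round(1),q.round(1).tolist())
E
```

```text
guard [[400.1, 293.1, 168.0], [539.8, 295.8, 168.0], [541.4, -5.7, 168.0], [401.4, -6.4, 168.0]] [470.7 144.2 168. ]
[(array([233.3, 235.2]), array([212, 223,  47,  26, 707], dtype=int32)), (array([335.4, 245.5]), array([ 278,  225,   91,   44, 2125], dtype=int32))]
plate [[613.9, 298.1, 10.0], [616.4, -130.4, 10.0], [497.9, -131.2, 10.0]]
ang plate 0.32548158719100684
hub [[556.3 143.7 157. ]]
balls [[664.1, 157.7, 140.0], [576.1, 250.4, 140.0], [601.6, 45.7, 140.0], [461.8, 196.7, 140.0], [477.0, 70.7, 140.0]] r [108.67783237 108.48206033 107.96014725 108.33761162 107.79519364] [   7.37461345   79.50045918  -65.20262438  150.75335448 -137.36405842]
rails [[597.7, -52.6, 24.0], [597.4, -98.7, 24.0], [545.4, -51.0, 24.0], [544.6, -99.8, 24.0]]
orange [475.  252.5] 87 ((474.9655456542969, 252.58621215820312), (10.027547836303711, 9.656157493591309), 21.801406860351562) [ 548.2 -410.1   50. ] [[540.8, -392.9, 50.0], [564.9, -402.3, 50.0], [555.5, -427.3, 50.0], [531.5, -417.8, 50.0]]
orange [494.7 281.4] 94 ((494.5000305175781, 281.5), (9.899494171142578, 9.899494171142578), 45.0) [ 472.7 -462.5   50. ] [[472.3, -443.9, 50.0], [491.2, -462.5, 50.0], [473.2, -481.2, 50.0], [454.2, -462.6, 50.0]]
orange [466.4 284.4] 187 ((466.3824157714844, 284.5294494628906), (14.309600830078125, 14.067066192626953), 75.96376037597656) [ 463.  -387.8   50. ] [[476.3, -364.9, 50.0], [486.1, -401.2, 50.0], [449.7, -410.6, 50.0], [439.9, -374.4, 50.0]]
```

```bash
cat >> h.py <<'E'
# tool pointing down with jaw axis (tool z) at world angle yaw (deg): x=(0,0,-1), z=(c,s,0), y=(-s,c,0)
def Rdown(yaw):
    c,s=np.cos(np.radians(yaw)),np.sin(np.radians(yaw)); return np.array([[0,-s,c],[0,c,s],[-1,0,0]])
def todo(pos,yaw,say=True):
    o=get_obs(); R0=R.from_rotvec(o['orientation']).as_matrix()
    d=R0.T@(np.array(pos)-o['ee_pos'])/10; rv=np.degrees(R.from_matrix(R0.T@Rdown(yaw)).as_rotvec())
    print('t %.2f pos %s F %s w %.1f q6 %.2f'%(o['t'],o['ee_pos'].round(1),o['ft_force'].round(1),o['width'],o['qpos'][5]))
    print('shift cm',d.round(2),'turn deg',rv.round(1))
E
python3 - <<'E'
from h import *
o=get_obs();R0=R.from_rotvec(o['orientation']).as_matrix();print(R0.round(3),np.degrees(np.arctan2(R0[1,2],R0[0,2])))
im=dict(np.load('pics/wrist0.png.npz'));V=im['view'];print('cam in tool',R0.T@(-V[:3,:3].T@V[:3,3]-o['ee_pos']))
todo([463,-388,150],15); todo([463,-388,150],195)
# side check of bracket corners
s=dict(np.load('pics/side0.png.npz'));H=hsv(s)
mm=(H[...,0]>8)&(H[...,0]<18)&(H[...,1]>200)&(H[...,2]>225)
for x in blobs(mm,100):
    if x[0][1]>410: print(x[0],x[1],ray(s,[x[0]],50).round(1))
E
```

```text
[[-0.     0.933  0.36 ]
 [ 0.001  0.36  -0.933]
 [-1.    -0.    -0.001]] -68.86951756523001
cam in tool [-162.03767089   79.69516198   -0.2816983 ]
t 0.15 pos [ 225.2 -582.6  222.1] F [ 0.   0.5 -0.1] w 87.9 q6 -0.02
shift cm [ 7.22 29.2  -9.57] turn deg [-83.9  -0.1  -0. ]
t 0.15 pos [ 225.2 -582.6  222.1] F [ 0.   0.5 -0.1] w 87.9 q6 -0.02
shift cm [ 7.22 29.2  -9.57] turn deg [96.1 -0.1  0.1]
[277.6 436.7] [264 424  28  29 414] [[ 462.5 -387.    50. ]]
[333.2 450.4] [324 442  19  19 186] [[ 547.  -419.6   50. ]]
```

```bash
python3 -m crank '[[[1.4,5.7,-1.9],[0,0,0],8.7],[[1.4,5.8,-1.9],[0,0,0],8.7],[[1.4,5.8,-1.9],[0,0,0],8.7],[[1.4,5.8,-1.9],[0,0,0],8.7],[[1.4,5.8,-1.9],[0,0,0],8.7]]'; python3 -m crank '[[[0,0,0],[-10.5,0,0],8.7],[[0,0,0],[-10.5,0,0],8.7],[[0,0,0],[-10.5,0,0],8.7],[[0,0,0],[-10.5,0,0],8.7],[[0,0,0],[-10.5,0,0],8.7]]';python3 -m crank '[[[0,0,0],[-10.5,0,0],8.7],[[0,0,0],[-10.5,0,0],8.7],[[0,0,0],[-10.5,0,0],8.7],[[0,0,0],[0,0,0],8.7]]'
python3 - <<'E'
from h import *
todo([463,-388,150],15)
im=snap('wrist','w1.png')
E
```

```text
t: 0.78
ee_pos: [461.6, -389.0, 152.3]
orientation: [0.933, 1.361, -0.934]
ft_force: [0.6, -0.6, -0.1]
width: 87.1
t: 1.4
ee_pos: [460.2, -390.3, 152.5]
orientation: [0.22, 1.56, -0.219]
ft_force: [-0.5, 0.3, 0.3]
width: 87.0
t: 1.9
ee_pos: [460.2, -390.4, 152.6]
orientation: [-0.206, 1.561, 0.206]
ft_force: [-0.1, -0.3, 0.1]
width: 86.5
t 1.90 pos [ 460.2 -390.4  152.6] F [-0.1 -0.3  0.1] w 86.5 q6 -0.99
shift cm [0.26 0.15 0.34] turn deg [ 0. -0. -0.]
```

View pics/w1.png

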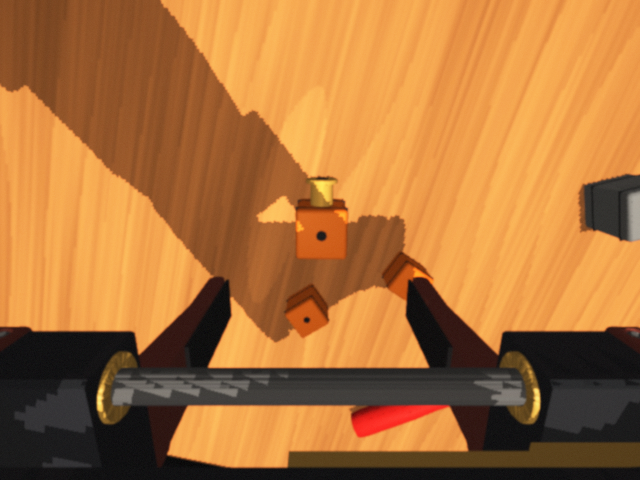

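The bracket is square with the tool in the wrist view, its top face running from (297,205) to (346,259) with the hole at (321,236) and the bush pointing up the image.

```bash
python3 - <<'E'
from h import *
im=dict(np.load('pics/w1.png.npz'))
a=cv2.resize(im['pixels'][160:280,260:400],None,fx=5,fy=5,interpolation=cv2.INTER_CUBIC);cv2.imwrite('pics/c4.png',a[:,:,::-1])
print(ray(im,[[321,236],[297,205],[346.5,205],[297,259],[346,259]],50).round(1).tolist())
for y in (12,15,18):todo([463,-387.5,24],y)
E
```

```text
[[461.9, -388.1, 50.0], [438.3, -369.5, 50.0], [473.9, -359.9, 50.0], [448.7, -411.0, 50.0], [485.6, -401.1, 50.0]]
t 1.95 pos [ 460.2 -390.4  152.6] F [ 0.1  0.2 -0.6] w 87.1 q6 -0.98
shift cm [12.86  0.2   0.35] turn deg [ 2.9 -0.  -0. ]
t 1.95 pos [ 460.2 -390.4  152.6] F [ 0.1  0.2 -0.6] w 87.1 q6 -0.98
shift cm [12.86  0.2   0.35] turn deg [-0.1 -0.  -0. ]
t 1.95 pos [ 460.2 -390.4  152.6] F [ 0.1  0.2 -0.6] w 87.1 q6 -0.98
shift cm [12.86  0.2   0.35] turn deg [-3.1 -0.  -0. ]
```

View pics/c4.png

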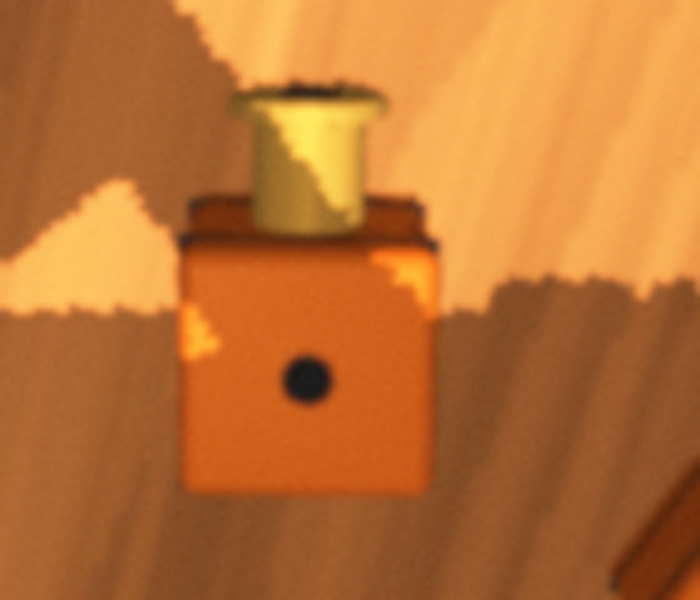

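```bash
python3 -m crank '[[[4,0.18,0.23],[0,0,0],6.5],[[4,0,0],[0,0,0],6.5],[[3,0,0],[0,0,0],6.5],[[1.8,0,0],[0,0,0],6.5],[[0,0,0],[0,0,0],6.5]]'; 
python3 - <<'E'
from h import *
todo([462,-388,24],15)
E
python3 -m crank '[[[0,0,0],[0,0,0],2.5],[[0,0,0],[0,0,0],2.5],[[0,0,0],[0,0,0],2.5],[[0,0,0],[0,0,0],2.5],[[0,0,0],[0,0,0],2.5]]'
```

```text
t: 2.58
ee_pos: [461.5, -387.6, 23.8]
orientation: [-0.205, 1.562, 0.207]
ft_force: [0.4, -0.2, 0.8]
width: 64.9
t 2.58 pos [ 461.5 -387.6   23.8] F [ 0.4 -0.2  0.8] w 64.9 q6 -0.98
shift cm [-0.02 -0.05  0.04] turn deg [ 0.  -0.1 -0.1]
t: 3.2
ee_pos: [462.5, -388.6, 25.8]
orientation: [-0.208, 1.56, 0.206]
ft_force: [-1.5, 1.4, 6.2]
width: 39.9
```

```bash
python3 -m crank '[[[-3,0,0],[0,0,0],2.5],[[-5,0,0],[0,0,0],2.5],[[-3,0,0],[7.3,0,0],2.5],[[0,0,0],[7.4,0,0],2.5],[[0,0,0],[0,0,0],2.5]]'; 
python3 - <<'E'
from h import *
todo([572,-74,135],0.3)
E
```

```text
t: 3.82
ee_pos: [461.8, -387.9, 135.0]
orientation: [-0.007, 1.571, 0.007]
ft_force: [-0.1, 0.5, -2.0]
width: 40.1
t 3.83 pos [ 461.8 -387.9  135. ] F [-0.1  0.5 -2. ] w 40.1 q6 -0.73
shift cm [-0.   31.29 11.29] turn deg [ 0.2  0.  -0. ]
```

```bash
python3 -m crank '[[[0,3.5,1.2],[0,0,0],2.5],[[0,5.5,2],[0,0,0],2.5],[[0,5.5,2],[0,0,0],2.5],[[0,5.5,2],[0,0,0],2.5],[[0,5.5,2],[0,0,0],2.5]]'; python3 -m crank '[[[0,4,1.4],[0,0,0],2.5],[[0,1.8,0.7],[0,0,0],2.5],[[0,0,0],[0,0,0],2.5],[[0,0,0],[0,0,0],2.5]]'
python3 - <<'E'
from h import *
todo([572,-74,135],0.3)
snap('wrist','w2.png');snap('top','t2.png')
E
```

```text
t: 4.45
ee_pos: [551.9, -130.5, 134.0]
orientation: [-0.008, 1.572, 0.009]
ft_force: [0.6, -0.7, -2.5]
width: 40.0
t: 4.95
ee_pos: [572.1, -75.3, 134.4]
orientation: [-0.006, 1.572, 0.006]
ft_force: [-0.5, 0.2, -1.5]
width: 39.2
t 4.95 pos [572.1 -75.3 134.4] F [-0.5  0.2 -1.5] w 39.2 q6 -0.16
shift cm [-0.06  0.13 -0.01] turn deg [ 0.1 -0.1  0. ]
```

View pics/w2.png

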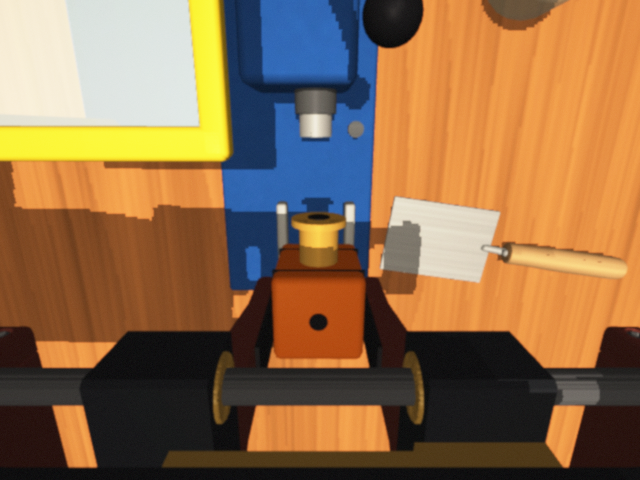

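In the wrist view the rail ends show at (282,205) and (349,205), the ram nose at (315,137) and the held bracket's hole at (318,322).

```bash
python3 - <<'E'
from h import *
im=dict(np.load('pics/w2.png.npz'))
a=cv2.resize(im['pixels'][190:340,230:400],None,fx=4,fy=4,interpolation=cv2.INTER_CUBIC);cv2.imwrite('pics/c5.png',a[:,:,::-1])
print('rails',ray(im,[[277,206],[287.5,206],[344,206],[354.5,206]],24).round(1).tolist())
print('hole',ray(im,[[318,322]],160).round(1))
print('ram',ray(im,[[301,138],[330.5,138]],38).round(1).tolist(),'platexedge',ray(im,[[224,180],[230,285],[371,180]],10).round(1).tolist())
E
```

```text
rails [[540.2, -52.1, 24.0], [548.3, -52.1, 24.0], [591.7, -51.7, 24.0], [599.7, -51.7, 24.0]]
hole [[571.9 -73.8 160. ]]
ram [[559.6, -1.3, 38.0], [579.9, -1.2, 38.0]] platexedge [[497.2, -34.5, 10.0], [496.3, -124.8, 10.0], [613.4, -33.6, 10.0]]
```

View pics/c5.png

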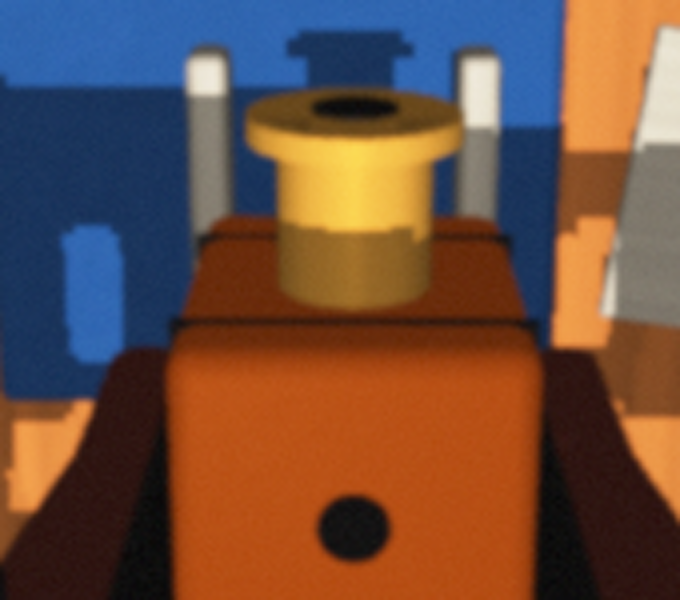

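```bash
python3 -m crank '[[[3,0,-0.15],[0,0,0],2.5],[[3,0,0],[0,0,0],2.5],[[1.7,0,0],[0,0,0],2.5],[[0,0,0],[0,0,0],2.5],[[0,0,0],[0,0,0],2.5]]'
python3 - <<'E'
from h import *
todo([570.6,-74.5,35.5],0.3)
im=snap('wrist','w3.png')
a=cv2.resize(im['pixels'][160:360,230:420],None,fx=4,fy=3,interpolation=cv2.INTER_CUBIC);cv2.imwrite('pics/c6.png',a[:,:,::-1])
im=snap('side','s3.png')
a=cv2.resize(im['pixels'][220:340,270:390],None,fx=5,fy=5,interpolation=cv2.INTER_CUBIC);cv2.imwrite('pics/c7.png',a[:,:,::-1])
E
```

```text
t: 5.68
ee_pos: [571.9, -74.7, 58.6]
orientation: [-0.006, 1.57, 0.005]
ft_force: [1.0, -0.1, -2.6]
width: 39.5
t 5.67 pos [571.9 -74.7  58.6] F [ 1.  -0.1 -2.6] w 39.5 q6 -0.16
shift cm [ 2.31  0.02 -0.13] turn deg [0.1 0.1 0. ]
```

View pics/c6.png

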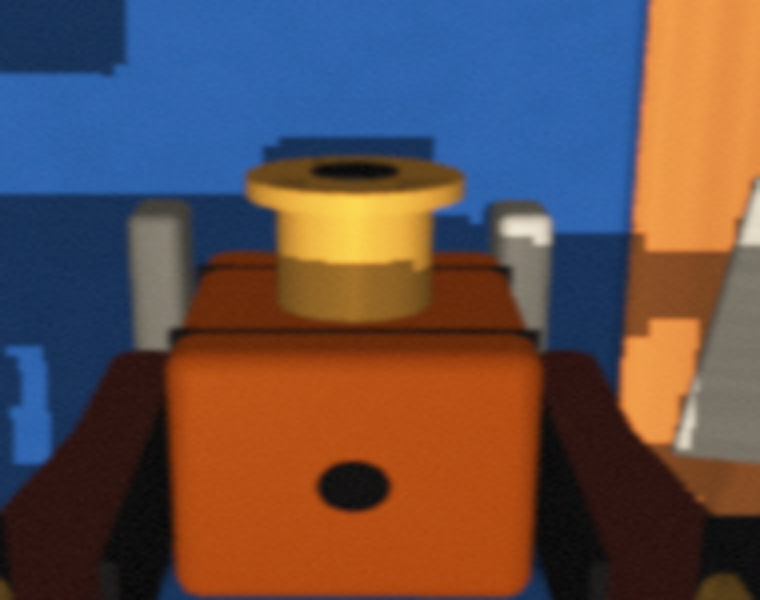

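View pics/c7.png

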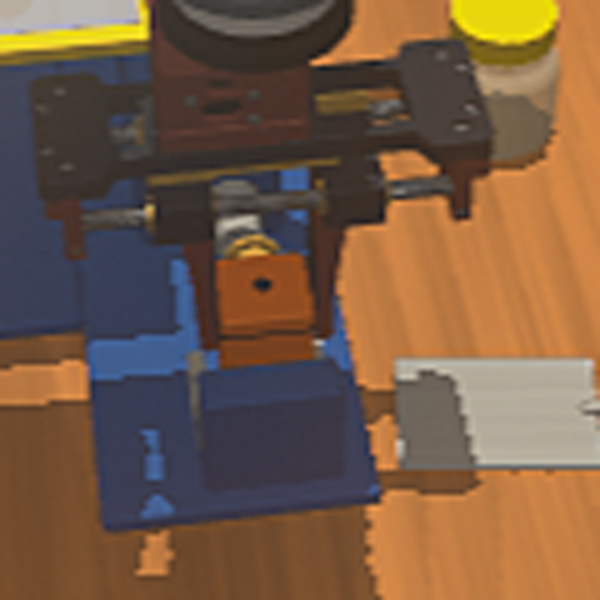

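```bash
python3 -m crank '[[[0,0,-0.22],[0,0,0],2.5],[[0,0,0],[0,0,0],2.5],[[0,0,0],[0,0,0],2.5]]'
python3 - <<'E'
from h import *
todo([569.6,-74.5,35.5],0.3)
im=snap('wrist','w4.png')
a=cv2.resize(im['pixels'][160:360,230:420],None,fx=4,fy=3,interpolation=cv2.INTER_CUBIC);cv2.imwrite('pics/c8.png',a[:,:,::-1])
E
```

```text
t: 6.15
ee_pos: [569.1, -74.3, 58.0]
orientation: [-0.006, 1.57, 0.006]
ft_force: [-0.0, 0.6, -2.7]
width: 40.0
t 6.15 pos [569.1 -74.3  58. ] F [-0.   0.6 -2.7] w 40.0 q6 -0.16
shift cm [ 2.25 -0.03  0.05] turn deg [0.1 0.  0. ]
```

View pics/c8.png

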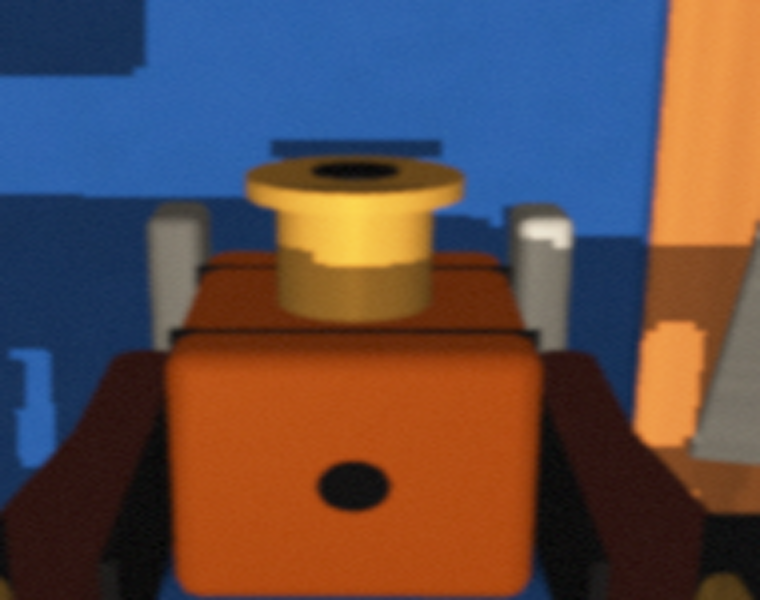

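The bracket's lower edge (mid 357) is now centred between the rails (mid 360). I lower it.

```bash
python3 -m crank '[[[0.6,0,0.03],[0,0,0],2.5],[[0.6,0,0],[0,0,0],2.5],[[0.6,0,0],[0,0,0],2.5],[[0.3,0,0],[0,0,0],2.5],[[0,0,0],[0,0,0],2.5]]'
python3 - <<'E'
from h import *
todo([569.6,-74.5,35.5],0.3)
im=snap('wrist','w5.png')
a=cv2.resize(im['pixels'][160:360,230:420],None,fx=4,fy=3,interpolation=cv2.INTER_CUBIC);cv2.imwrite('pics/c9.png',a[:,:,::-1])
E
```

```text
t: 6.82
ee_pos: [569.1, -74.3, 36.4]
orientation: [-0.006, 1.571, 0.006]
ft_force: [-0.1, 0.2, -3.0]
width: 39.8
t 6.83 pos [569.1 -74.3  36.4] F [-0.1  0.2 -3. ] w 39.8 q6 -0.16
shift cm [ 0.09 -0.02  0.05] turn deg [ 0.1 -0.  -0. ]
```

View pics/c9.png

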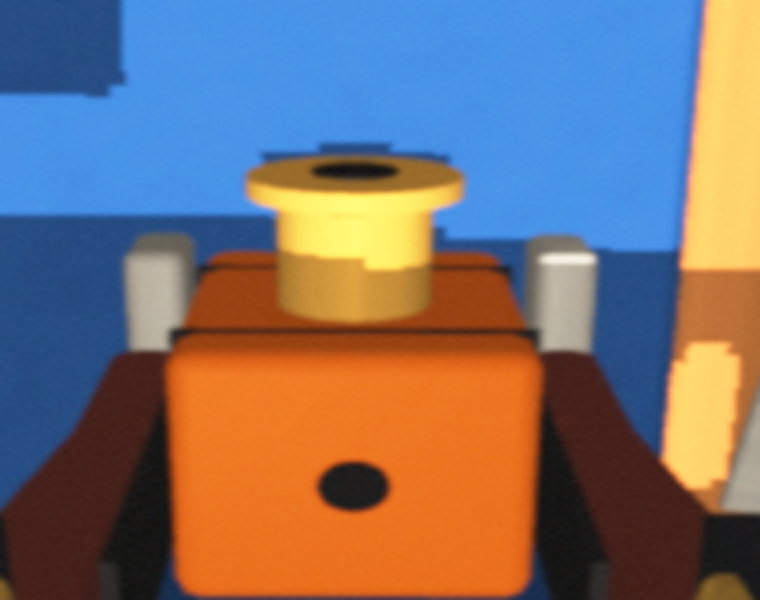

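```bash
python3 -m crank '[[[0.06,0,0.02],[0,0,0],2.5],[[0.06,0,0],[0,0,0],2.5],[[0,0,0],[0,0,0],2.5]]';python3 -m crank '[[[0.05,0,0],[0,0,0],2.5],[[0,0,0],[0,0,0],2.5]]'
```

```text
t: 7.25
ee_pos: [569.6, -74.3, 35.8]
orientation: [-0.006, 1.57, 0.006]
ft_force: [0.0, 0.0, -0.5]
width: 39.3
t: 7.5
ee_pos: [569.7, -74.3, 35.8]
orientation: [-0.006, 1.57, 0.006]
ft_force: [-2.1, 0.7, 5.5]
width: 39.9
```

```bash
python3 -m crank '[[[0,0,0],[0,0,0],5.5],[[0,0,0],[0,0,0],5.5],[[0,0,0],[0,0,0],5.5],[[0,0,0],[0,0,0],5.5]]'; python3 -m crank '[[[-4,0,0],[0,0,0],5.5],[[-5,0,0],[0,0,0],5.5],[[-5,0,0],[0,0,0],3],[[-5,0,0],[0,0,0],1],[[0,0,0],[0,0,0],0]]'
python3 - <<'E'
from h import *
im=snap('wrist','w6.png')
a=cv2.resize(im['pixels'][40:360,160:480],None,fx=2,fy=1.8);cv2.imwrite('pics/c10.png',a[:,:,::-1])
im=snap('top','t6.png')
E
```

```text
t: 8.0
ee_pos: [569.5, -74.3, 35.0]
orientation: [-0.006, 1.571, 0.006]
ft_force: [-0.9, -0.4, 1.0]
width: 54.9
t: 8.62
ee_pos: [572.0, -74.6, 229.4]
orientation: [-0.007, 1.563, 0.005]
ft_force: [-0.3, -0.1, 0.7]
width: 28.4
```

View pics/w6.png

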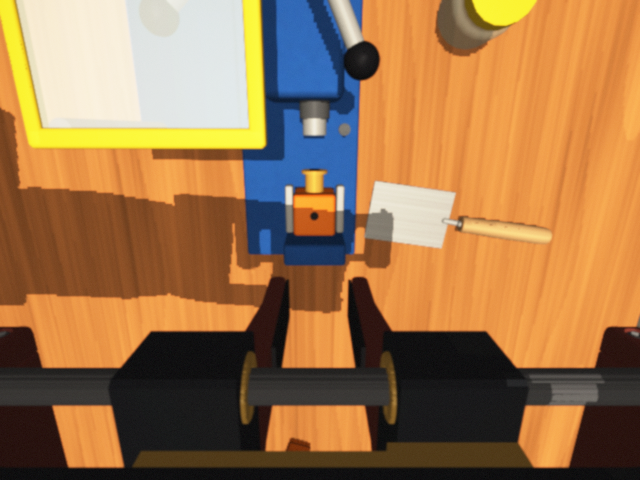

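View pics/t6.png

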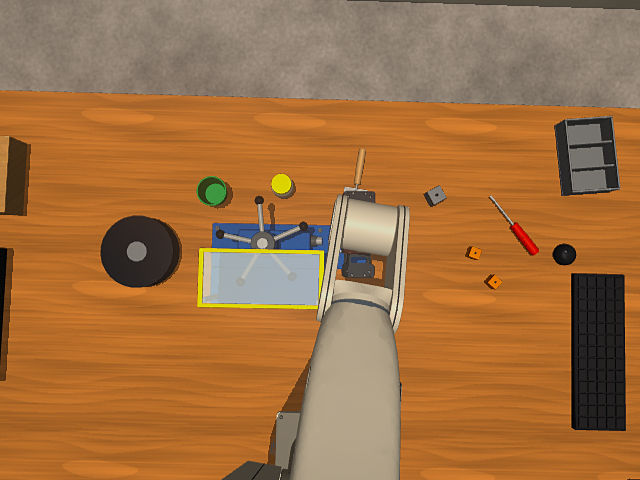

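The bracket stands released between the rails with its bush towards the ram: bracket at (315,212) and ram nose at (314,130) in the wrist view. I now move to the capstan, starting on the spoke at about 7.4°.

```bash
cat >> h.py <<'E'
O=np.array([555.3,144.2])
def st(th,d,r=78,z=120,dyaw=0):
    a=np.radians(th); u=np.array([np.cos(a),np.sin(a)]); t=np.array([-u[1],u[0]])
    p=O+r*u+d*t; todo([*p,z],th+dyaw)
    o=get_obs(); q=o['ee_pos'][:2]-O
    print('radial %.1f tang %.1f | F rad %.1f tan %.1f'%(q@u,q@t,o['ft_force'][:2]@u,o['ft_force'][:2]@t))
E
python3 - <<'E'
from h import *
st(7.4,30,z=200)
E
```

```text
t 8.72 pos [569.4 -74.3 225.2] F [-0.1 -0.1 -0.4] w 20.5 q6 -0.16
shift cm [ 2.52 25.78  6.14] turn deg [-7.  0.  0.]
radial -14.2 tang -218.5 | F rad -0.1 tan -0.1
```

```bash
python3 -m crank '[[[0,5,1.2],[0,0,0],0],[[0,5.2,1.2],[0,0,0],0],[[0,5.2,1.2],[0,0,0],0],[[0,5.2,1.3],[0,0,0],0],[[0,5.2,1.2],[-7,0,0],0]]'; python3 -m crank '[[[2.5,0,0],[0,0,0],0],[[0,0,0],[0,0,0],0]]'
python3 - <<'E'
from h import *
st(7.4,30,z=120)
im=snap('wrist','w7.png')
E
```

```text
t: 9.35
ee_pos: [627.6, 185.6, 222.5]
orientation: [-0.105, 1.572, 0.103]
ft_force: [0.3, -0.1, -0.4]
width: -0.1
t: 9.6
ee_pos: [625.9, 184.1, 195.9]
orientation: [-0.104, 1.576, 0.101]
ft_force: [-0.5, 0.4, 0.2]
width: 0.4
t 9.60 pos [625.9 184.1 195.9] F [-0.5  0.4  0.2] w 0.4 q6 0.14
shift cm [ 7.58 -0.04  0.34] turn deg [ 0.1 -0.4  0.1]
radial 75.2 tang 30.5 | F rad -0.4 tan 0.4
```

View pics/w7.png

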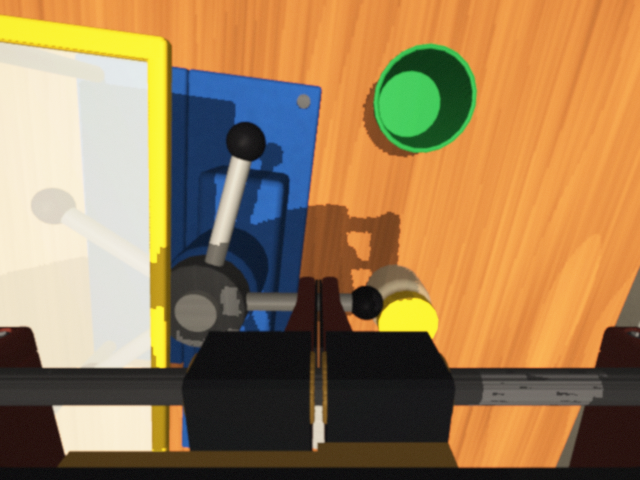

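```bash
python3 - <<'E'
from h import *
im=dict(np.load('pics/w7.png.npz')); o=get_obs()
print(ray(im,[[262,300],[368,302]],140).round(1), 'hub',ray(im,[[197,313]],157).round(1),'A',ray(im,[[246,141],[213,262]],140).round(1), proj(im,[[*o['ee_pos'][:2],120]]))
E
```

```text
[[592.2 150.3 140. ]
 [662.4 158.3 140. ]] hub [[554.7 144.8 157. ]] A [[574.1 251.2 140. ]
 [558.5 173.  140. ]] [[320.31721766 249.76128329]]
```

The wrist view puts the hub at (197,313) and the spoke along row 301, which agrees with the top camera. I descend beside it.

```bash
python3 -m crank '[[[3,0,0.25],[0,0,0],0],[[3,0,0],[0,0,0],0],[[1.5,0,0],[0,0,0],0],[[0,0,0],[0,0,0],0]]'
python3 -m crank '[[[0,-0.5,0],[0,0,0],0],[[0,-0.5,0],[0,0,0],0],[[0,-0.4,0],[0,0,0],0],[[0,0,0],[0,0,0],0]]'
python3 - <<'E'
from h import *
st(7.4,16,z=120)
E
```

```text
t: 10.15
ee_pos: [630.5, 183.8, 124.4]
orientation: [-0.101, 1.57, 0.101]
ft_force: [0.2, 0.1, -0.4]
width: 0.3
t: 10.65
ee_pos: [633.1, 170.2, 125.5]
orientation: [-0.101, 1.568, 0.102]
ft_force: [0.2, -1.2, 0.2]
width: 0.3
t 10.65 pos [633.1 170.2 125.5] F [ 0.2 -1.2  0.2] w 0.3 q6 0.12
shift cm [ 0.55  0.02 -0.25] turn deg [ 0.  0. -0.]
radial 80.5 tang 15.8 | F rad 0.0 tan -1.2
```

```bash
python3 -m crank '[[[0.5,0,-0.2],[0,0,0],0],[[0,-0.69,0.11],[5,0,0],0],[[0,-0.69,0.11],[5,0,0],0],[[0,-0.69,0.11],[5,0,0],0],[[0,-0.69,0.11],[5,0,0],0]]'
python3 - <<'E'
from h import *
st(-12.6,16,z=120)
E
```

```text
t: 11.28
ee_pos: [634.6, 143.1, 119.4]
orientation: [0.174, 1.565, -0.174]
ft_force: [-0.1, 1.7, 0.1]
width: 0.2
t 11.28 pos [634.6 143.1 119.4] F [-0.1  1.7  0.1] w 0.2 q6 0.42
shift cm [-0.06 -0.02  0.04] turn deg [-0.1 -0.1 -0. ]
radial 77.6 tang 16.2 | F rad -0.5 tan 1.7
```

```bash
python3 -m crank '[[[0,1.2,0],[0,0,0],0],[[-3,0,0],[0,0,0],0],[[-4,0,0],[0,0,0],0],[[0,0,0],[0,0,0],0]]'
python3 - <<'E'
from h import *
im=snap('top','t8.png');cv2.imwrite('pics/c11.png',cv2.resize(im['pixels'][170:320,180:400],None,fx=3.6,fy=3.6)[:,:,::-1])
st(59.4,30,z=190)
E
```

```text
t: 11.78
ee_pos: [640.0, 156.1, 193.5]
orientation: [0.172, 1.558, -0.168]
ft_force: [0.8, -0.4, -0.9]
width: 0.4
t 11.82 pos [638.7 155.7 191.5] F [-0.1 -0.3 -0.4] w 0.4 q6 0.44
shift cm [ 0.13  5.42 -8.32] turn deg [-71.8   0.2   0. ]
radial 52.4 tang -65.9 | F rad -0.3 tan -0.0
```

View pics/c11.png

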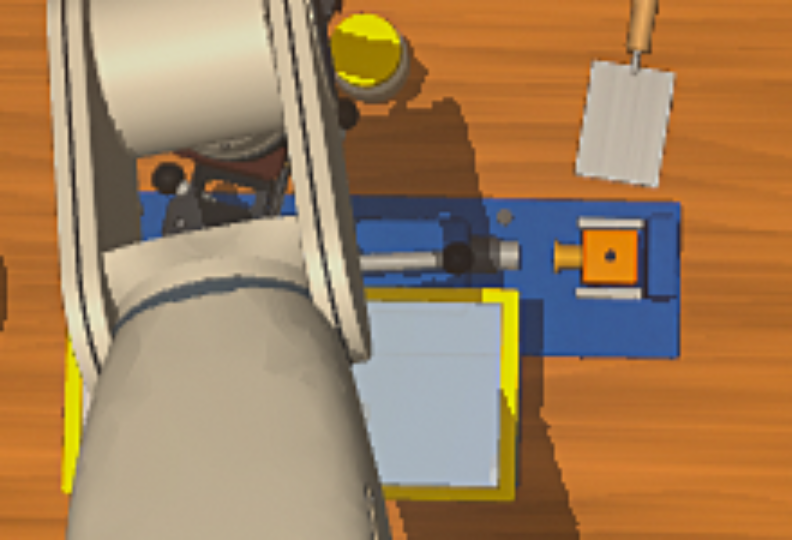

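```bash
python3 - <<'E'
from h import *
im=dict(np.load('pics/t8.png.npz'))
b=ray(im,np.array([[167,178],[346,114],[458,257]])/3.6+[180,170],140); b=b[:,:2]-np.array([556,144.2]); print(b.round(1),np.degrees(np.arctan2(b[:,1],b[:,0])))
br=ray(im,np.array([[610,256],[584,227],[638,227],[584,285],[638,285]])/3.6+[180,170],60);print(br.round(1).tolist())
E
```

```text
[[  56.2   91.4]
 [ 103.5  -30. ]
 [   6.8 -109.6]] [ 58.44158796 -16.15528929 -86.4586933 ]
[[570.0, -74.8, 60.0], [590.8, -55.3, 60.0], [591.8, -94.9, 60.0], [548.3, -56.2, 60.0], [549.3, -95.7, 60.0]]
```

```bash
python3 -m crank '[[[0,2.7,-4.2],[0,0,0],0],[[0,2.7,-4.1],[-10,0,0],0],[[0,0,0],[-10.4,0,0],0],[[0,0,0],[-10.4,0,0],0],[[0,0,0],[-10.4,0,0],0]]';python3 -m crank '[[[0,0,0],[-10.4,0,0],0],[[0,0,0],[-10.4,0,0],0],[[0,0,0],[-10.4,0,0],0],[[0,0,0],[0,0,0],0]]'
python3 - <<'E'
from h import *
st(57.5,28,z=119)
im=snap('wrist','w9.png')
E
```

```text
t: 12.45
ee_pos: [567.4, 225.8, 188.5]
orientation: [-0.398, 1.536, 0.398]
ft_force: [-0.3, -0.2, -0.5]
width: 0.3
t: 12.95
ee_pos: [567.7, 225.5, 188.7]
orientation: [-0.813, 1.416, 0.813]
ft_force: [0.3, 0.4, -0.1]
width: 0.2
t 12.95 pos [567.7 225.5 188.7] F [ 0.3  0.4 -0.1] w 0.2 q6 -0.69
shift cm [ 6.96 -0.54  0.27] turn deg [ 2.3 -0.1 -0.1]
radial 75.2 tang 33.2 | F rad 0.5 tan -0.1
```

View pics/w9.png

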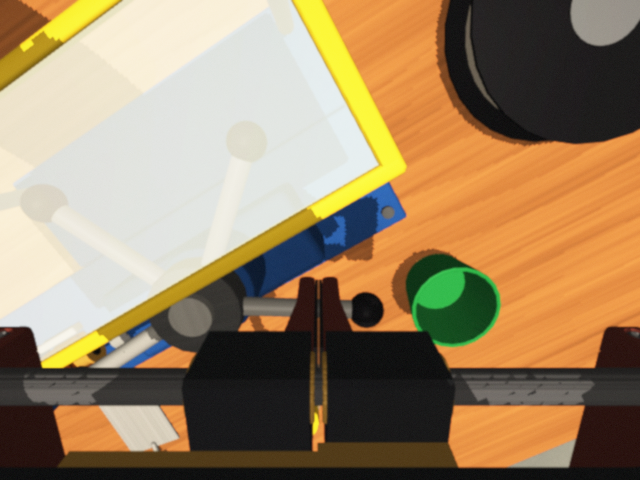

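```bash
python3 - <<'E'
from h import *
im=dict(np.load('pics/w9.png.npz'))
p=ray(im,[[250,306],[352,308.5]],140)[:,:2]; d=p[1]-p[0];print(p,np.degrees(np.arctan2(d[1],d[0])),np.degrees(np.arctan2(*(p[1]-O)[::-1])))
E
python3 -m crank '[[[0.5,-0.5,0.25],[2,0,0],0],[[3,0,0],[0,0,0],0],[[3.4,0,0],[0,0,0],0],[[0,0,0],[0,0,0],0]]'
python3 - <<'E'
from h import *
st(57.5,16,z=119)
E
```

```text
[[571.26888058 172.70996333]
 [606.00382246 228.89659118]] 58.27537143279998 59.0930481711907
t: 13.5
ee_pos: [572.4, 224.2, 118.3]
orientation: [-0.785, 1.43, 0.786]
ft_force: [0.3, -0.2, 0.4]
width: 0.1
t 13.50 pos [572.4 224.2 118.3] F [ 0.3 -0.2  0.4] w 0.1 q6 -0.65
shift cm [-0.07 -1.26  0.13] turn deg [ 0.2 -0.3 -0.2]
radial 76.7 tang 28.6 | F rad 0.0 tan -0.3
```

```bash
python3 -m crank '[[[0,-0.6,0.12],[0,0,0],0],[[0,-0.55,0],[0,0,0],0],[[0,-0.69,0.11],[5,0,0],0],[[0,-0.69,0.11],[5,0,0],0],[[0,-0.69,0.11],[5,0,0],0]]'
python3 -c "
from h import *
st(42.5,17,z=119)"
python3 -m crank '[[[0,-0.69,0.11],[5,0,0],0],[[0,-0.69,0.11],[5,0,0],0],[[0,-0.69,0.11],[5,0,0],0],[[0,-0.69,0.11],[5,0,0],0],[[0,-0.69,0.11],[5,0,0],0]]'
python3 -c "
from h import *
st(17.5,17,z=119)"
```

```text
t: 14.12
ee_pos: [603.8, 210.0, 122.3]
orientation: [-0.582, 1.49, 0.582]
ft_force: [-1.7, 0.2, 0.5]
width: 0.2
t 14.12 pos [603.8 210.  122.3] F [-1.7  0.2  0.5] w 0.2 q6 -0.43
shift cm [ 0.33  0.12 -0.22] turn deg [0.1 0.1 0. ]
radial 80.2 tang 15.8 | F rad -1.2 tan 1.3
t: 14.75
ee_pos: [626.9, 184.1, 122.4]
orientation: [-0.241, 1.556, 0.242]
ft_force: [-1.8, 0.9, -0.5]
width: 0.2
t 14.75 pos [626.9 184.1 122.4] F [-1.8  0.9 -0.5] w 0.2 q6 -0.04
shift cm [ 0.34  0.04 -0.23] turn deg [ 0.1  0.1 -0. ]
radial 80.3 tang 16.6 | F rad -1.4 tan 1.4
```

```bash
python3 -m crank '[[[0.2,-0.69,-0.05],[5,0,0],0],[[0.1,-0.69,0.05],[5,0,0],0],[[0,-0.69,0.11],[5,0,0],0],[[0,-0.69,0.11],[5,0,0],0],[[0,-0.69,0.11],[5,0,0],0]]'
python3 -c "
from h import *
st(-7.5,17,z=119)"
python3 -m crank '[[[0,-0.69,0.11],[5,0,0],0],[[0,-0.69,0.11],[5,0,0],0],[[0,-0.69,0.11],[5,0,0],0],[[0,-0.69,0.11],[5,0,0],0],[[0,-0.69,0.11],[5,0,0],0]]'
python3 -c "
from h import *
st(-32.5,17,z=119)"
```

```text
t: 15.38
ee_pos: [635.5, 150.5, 119.7]
orientation: [0.102, 1.566, -0.1]
ft_force: [-0.6, 2.3, 1.2]
width: 0.2
t 15.38 pos [635.5 150.5 119.7] F [-0.6  2.3  1.2] w 0.2 q6 0.34
shift cm [ 0.07  0.03 -0.07] turn deg [ 0.1  0.2 -0.1]
radial 78.7 tang 16.7 | F rad -0.9 tan 2.2
t: 16.0
ee_pos: [630.8, 116.0, 119.8]
orientation: [0.444, 1.522, -0.441]
ft_force: [0.2, 1.7, 0.4]
width: 0.4
t 16.00 pos [630.8 116.  119.8] F [0.2 1.7 0.4] w 0.4 q6 0.73
shift cm [ 0.08  0.02 -0.08] turn deg [ 0.1  0.1 -0.1]
radial 78.8 tang 16.8 | F rad -0.8 tan 1.6
```

```bash
python3 -m crank '[[[0,-0.69,0.08],[5,0,0],0],[[0,-0.69,0.11],[5,0,0],0],[[0,-0.69,0.11],[5,0,0],0],[[0,-0.69,0.11],[5,0,0],0],[[0,-0.69,0.11],[5,0,0],0]]'
python3 -c "
from h import *
st(-57.5,17,z=119)"
python3 -m crank '[[[0,-0.69,0.11],[5,0,0],0],[[0,-0.69,0.11],[5,0,0],0],[[0,-0.69,0.11],[5,0,0],0]]'
python3 -c "
from h import *
st(-72.5,17,z=119)"
```

```text
t: 16.62
ee_pos: [612.0, 86.8, 119.8]
orientation: [0.782, 1.422, -0.778]
ft_force: [1.6, 0.1, 0.4]
width: 0.1
t 16.62 pos [612.   86.8 119.8] F [1.6 0.1 0.4] w 0.1 q6 1.12
shift cm [ 0.08  0.   -0.09] turn deg [ 0.1  0.1 -0.2]
radial 78.8 tang 17.0 | F rad 0.7 tan 1.4
t: 17.0
ee_pos: [595.3, 74.2, 119.8]
orientation: [0.981, 1.335, -0.977]
ft_force: [2.2, -0.6, -0.1]
width: 0.4
t 17.00 pos [595.3  74.2 119.8] F [ 2.2 -0.6 -0.1] w 0.4 q6 1.37
shift cm [ 0.08 -0.01 -0.08] turn deg [ 0.1  0.1 -0.3]
radial 78.8 tang 17.1 | F rad 1.2 tan 1.9
```

```bash
python3 -m crank '[[[0,-0.69,0.11],[5,0,0],0],[[0,-0.69,0.11],[5,0,0],0],[[0,0,0],[0,0,0],0]]'
python3 -c "
from h import *
st(-82.5,17,z=119)"
python3 -m crank '[[[0,1.2,0],[0,0,0],0],[[-3,0,0],[0,0,0],0],[[-4,0,0],[0,0,0],0],[[0,0,0],[0,0,0],0]]'
python3 -c "
from h import *
snap('top','t10.png');snap('side','s10.png');snap('wrist','w10.png')
st(60,28,z=190)"
```

```text
t: 17.38
ee_pos: [582.2, 68.4, 119.7]
orientation: [1.11, 1.268, -1.105]
ft_force: [3.1, -0.7, 0.3]
width: 0.6
t 17.38 pos [582.2  68.4 119.7] F [ 3.1 -0.7  0.3] w 0.6 q6 1.53
shift cm [ 0.07  0.03 -0.06] turn deg [ 0.3  0.  -0.2]
radial 78.6 tang 16.7 | F rad 1.1 tan 3.0
t: 17.88
ee_pos: [595.2, 71.1, 191.4]
orientation: [1.11, 1.267, -1.103]
ft_force: [0.1, 0.6, 0.8]
width: 0.3
t 18.02 pos [592.1  70.7 187.4] F [-0.2  0.   0.7] w 0.4 q6 1.53
shift cm [ -0.26  -0.07 -15.66] turn deg [-1.421e+02 -1.000e-01  0.000e+00]
radial -45.3 tang -68.7 | F rad -0.1 tan 0.2
```

View pics/t10.png

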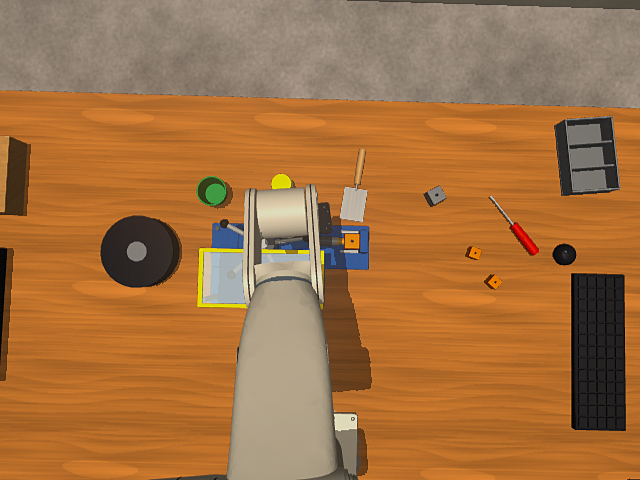

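View pics/s10.png

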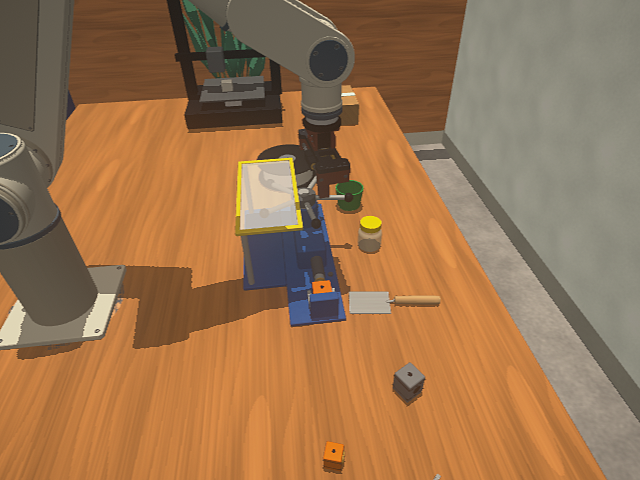

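```bash
python3 - <<'E'
from h import *
im=dict(np.load('pics/t10.png.npz'))
cv2.imwrite('pics/c12.png',cv2.resize(im['pixels'][170:320,190:390],None,fx=4,fy=4)[:,:,::-1])
st(-11,28,z=120)
E
```

```text
t 18.02 pos [592.1  70.7 187.4] F [-0.2  0.   0.7] w 0.4 q6 1.53
shift cm [ 6.73  5.65 -7.91] turn deg [-71.1  -0.1   0.1]
radial 50.2 tang -65.1 | F rad -0.2 tan -0.0
```

View pics/c12.png

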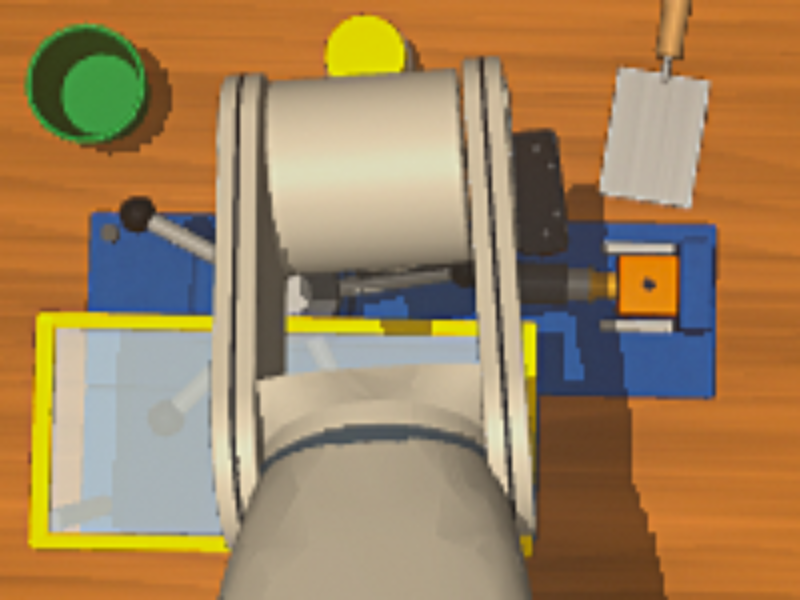

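View pics/w10.png

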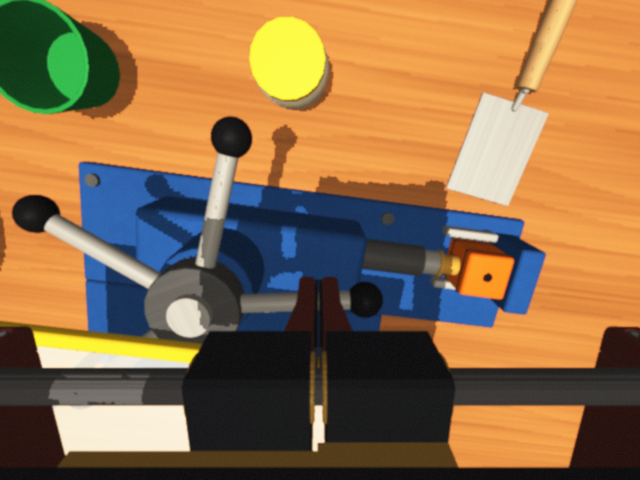

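```bash
python3 - <<'E'
from h import *
im=dict(np.load('pics/w10.png.npz'))
b=ray(im,[[231,137],[36,213],[366,299]],140)[:,:2]; print(np.degrees(np.arctan2(*(b-O).T[::-1])), np.linalg.norm(b-O,axis=1), ray(im,[[189,318]],157))
br=ray(im,[[487,277]],60);print('bracket',br,'ram/bush',ray(im,[[430,262],[459,266]],38))
E
```

```text
[ -7.74854505  65.02650704 -80.91590998] [106.24508771 108.06978439 108.26216056] [[553.4315398  143.82968882 157.        ]]
bracket [[569.83305371 -79.96665081  60.        ]] ram/bush [[569.40560867 -36.15804972  38.        ]
 [569.23738926 -63.60928087  38.        ]]
```

```bash
python3 -m crank '[[[0,2.9,-4],[0,0,0],0],[[0,2.9,-3.9],[-10.5,0,0],0],[[0,0,0],[-10.5,0,0],0],[[0,0,0],[-10.5,0,0],0],[[0,0,0],[-10.5,0,0],0]]';python3 -m crank '[[[0,0,0],[-10.5,0,0],0],[[0,0,0],[-10.5,0,0],0],[[0,0,0],[-10.5,0,0],0],[[0,0,0],[0,0,0],0]]'
python3 -c "
from h import *
st(-8,29,z=119)"
```

```text
t: 18.65
ee_pos: [638.2, 156.9, 186.1]
orientation: [0.542, 1.505, -0.545]
ft_force: [0.0, -0.2, -0.4]
width: 0.3
t: 19.15
ee_pos: [638.4, 156.6, 186.5]
orientation: [0.119, 1.57, -0.12]
ft_force: [0.6, 0.5, -0.3]
width: 0.4
t 19.15 pos [638.4 156.6 186.5] F [ 0.6  0.5 -0.3] w 0.4 q6 0.38
shift cm [ 6.75  0.52 -0.25] turn deg [-0.7 -0.1  0.1]
radial 80.6 tang 23.9 | F rad 0.5 tan 0.5
```

```bash
python3 -m crank '[[[0.7,0.5,-0.2],[0,0,0],0],[[3,0,0],[0,0,0],0],[[3,0,0],[0,0,0],0],[[0,0,0],[0,0,0],0]]'
python3 -c "
from h import *
st(-8,17,z=119)"
```

```text
t: 19.65
ee_pos: [635.6, 161.8, 118.1]
orientation: [0.119, 1.573, -0.122]
ft_force: [0.7, 0.6, -0.2]
width: 0.1
t 19.65 pos [635.6 161.8 118.1] F [ 0.7  0.6 -0.2] w 0.1 q6 0.38
shift cm [-0.09 -1.16  0.11] turn deg [-0.8 -0.3  0.1]
radial 77.1 tang 28.6 | F rad 0.6 tan 0.6
```

```bash
python3 -m crank '[[[0,-0.5,0.05],[-0.5,0,0],0],[[0,-0.5,0.05],[0,0,0],0],[[0,-0.2,0],[0,0,0],0]]'; python3 -m crank '[[[0,-0.27,0.05],[2,0,0],0],[[0,-0.27,0.05],[2,0,0],0],[[0,-0.27,0.05],[2,0,0],0]]'
python3 -c "
from h import *
st(-14,17,z=119)"
python3 -m crank '[[[0,-0.27,0.05],[2,0,0],0],[[0,-0.27,0.05],[2,0,0],0],[[0,-0.27,0.05],[2,0,0],0]]'
python3 -c "
from h import *
st(-20,17,z=119)"
```

```text
t: 20.02
ee_pos: [637.9, 149.6, 122.3]
orientation: [0.113, 1.566, -0.112]
ft_force: [1.3, 1.2, 0.9]
width: 0.4
t: 20.4
ee_pos: [638.0, 141.9, 121.7]
orientation: [0.197, 1.56, -0.195]
ft_force: [2.6, 4.2, 1.7]
width: 0.6
t 20.40 pos [638.  141.9 121.7] F [2.6 4.2 1.7] w 0.6 q6 0.45
shift cm [ 0.27 -0.08 -0.27] turn deg [-0.3  0.1 -0.1]
radial 80.7 tang 17.8 | F rad 1.5 tan 4.7
t: 20.78
ee_pos: [636.5, 133.3, 121.1]
orientation: [0.278, 1.552, -0.278]
ft_force: [2.5, 3.7, 3.5]
width: 0.6
t 20.77 pos [636.5 133.3 121.1] F [2.5 3.7 3.5] w 0.6 q6 0.54
shift cm [ 0.21 -0.06 -0.2 ] turn deg [-0.3  0.  -0. ]
radial 80.0 tang 17.6 | F rad 1.1 tan 4.3
```

```bash
python3 -m crank '[[[0,-0.27,0.05],[2,0,0],0],[[0,-0.27,0.05],[2,0,0],0],[[0,-0.27,0.05],[2,0,0],0]]'
python3 -c "
from h import *
st(-26,17,z=119)"

```

```text
t: 21.15
ee_pos: [634.8, 125.2, 121.1]
orientation: [0.36, 1.54, -0.36]
ft_force: [3.2, 2.2, 1.5]
width: 0.5
t 21.15 pos [634.8 125.2 121.1] F [3.2 2.2 1.5] w 0.5 q6 0.64
shift cm [ 0.21 -0.08 -0.18] turn deg [-0.3  0.  -0. ]
radial 79.8 tang 17.8 | F rad 1.9 tan 3.4
```

```bash
python3 -m crank '[[[0,-0.27,0.03],[2,0,0],0],[[0,-0.27,0.03],[2,0,0],0]]'
python3 -c "
from h import *
st(-30,17,z=119)"

```

```text
t: 21.4
ee_pos: [632.8, 120.1, 121.1]
orientation: [0.414, 1.53, -0.415]
ft_force: [4.7, 2.4, 0.4]
width: 0.3
t 21.40 pos [632.8 120.1 121.1] F [4.7 2.4 0.4] w 0.3 q6 0.70
shift cm [ 0.21 -0.09 -0.12] turn deg [-0.3  0.  -0. ]
radial 79.2 tang 17.9 | F rad 2.9 tan 4.5
```

```bash
python3 -m crank '[[[0,-0.27,0.04],[2,0,0],0],[[0,-0.27,0.04],[2,0,0],0],[[0,-0.27,0.05],[2,0,0],0]]'
python3 -c "
from h import *
st(-36,17,z=119)"

```

```text
t: 21.78
ee_pos: [629.5, 112.6, 121.0]
orientation: [0.496, 1.513, -0.496]
ft_force: [4.2, 1.1, 0.5]
width: 0.6
t 21.77 pos [629.5 112.6 121. ] F [4.2 1.1 0.5] w 0.6 q6 0.79
shift cm [ 0.2  -0.1  -0.06] turn deg [-0.3  0.   0. ]
radial 78.6 tang 18.0 | F rad 2.8 tan 3.4
```

```bash
python3 -m crank '[[[0,-0.27,0.04],[2,0,0],0],[[0,-0.27,0.04],[2,0,0],0]]'
python3 -c "
from h import *
st(-40,17,z=119)"

```

```text
t: 22.02
ee_pos: [626.8, 107.8, 121.1]
orientation: [0.55, 1.5, -0.55]
ft_force: [4.1, 0.9, 0.9]
width: 0.4
t 22.02 pos [626.8 107.8 121.1] F [4.1 0.9 0.9] w 0.4 q6 0.86
shift cm [ 0.21 -0.11 -0.02] turn deg [-0.3  0.   0. ]
radial 78.2 tang 18.1 | F rad 2.6 tan 3.4
```

```bash
python3 -m crank '[[[0,-0.28,0.05],[2,0,0],0],[[0,-0.28,0.05],[2,0,0],0],[[0,-0.28,0.05],[2,0,0],0]]'
python3 -c "
from h import *
st(-46,17,z=119)"

```

```text
t: 22.4
ee_pos: [622.6, 100.7, 121.2]
orientation: [0.632, 1.476, -0.631]
ft_force: [5.8, 1.5, -0.1]
width: 0.5
t 22.40 pos [622.6 100.7 121.2] F [ 5.8  1.5 -0.1] w 0.5 q6 0.95
shift cm [ 0.22 -0.12 -0.01] turn deg [-0.3  0.  -0. ]
radial 78.1 tang 18.2 | F rad 2.9 tan 5.2
```

```bash
python3 -m crank '[[[0,-0.28,0.05],[2,0,0],0],[[0,-0.28,0.05],[2,0,0],0]]'
python3 -c "
from h import *
st(-50,17,z=119)"

```

```text
t: 22.65
ee_pos: [620.1, 96.6, 121.4]
orientation: [0.687, 1.458, -0.684]
ft_force: [8.3, 4.0, -2.0]
width: 0.4
t 22.65 pos [620.1  96.6 121.4] F [ 8.3  4.  -2. ] w 0.4 q6 1.01
shift cm [ 0.24 -0.2  -0.  ] turn deg [-0.3  0.1 -0.2]
radial 78.1 tang 19.0 | F rad 2.3 tan 9.0
```

Force has risen to 9 N, so the stop is felt. I hold to get a steady reading.

```bash
python3 -m crank '[[[0,0,0],[0,0,0],0],[[0,0,0],[0,0,0],0]]'
python3 -c "
from h import *
st(-50,17,z=119)"

```

```text
t: 22.9
ee_pos: [619.9, 96.5, 121.3]
orientation: [0.686, 1.459, -0.683]
ft_force: [7.5, 1.4, -1.3]
width: 0.9
t 22.90 pos [619.9  96.5 121.3] F [ 7.5  1.4 -1.3] w 0.9 q6 1.01
shift cm [ 0.23 -0.18 -0.01] turn deg [-0.2  0.  -0.1]
radial 78.1 tang 18.8 | F rad 3.7 tan 6.6
```

```bash
python3 -m crank '[[[0,-0.14,0.01],[1,0,0],0],[[0,-0.1,0.01],[0.5,0,0],0],[[0,0,0],[0,0,0],0]]'
python3 -c "
from h import *
st(-51.5,17,z=119)"
python3 -m crank '[[[0,0,0],[0,0,0],0]]'
python3 -c "
from h import *
st(-51.5,17,z=119)"

```

```text
t: 23.28
ee_pos: [619.0, 95.1, 121.5]
orientation: [0.707, 1.45, -0.702]
ft_force: [9.3, 3.0, -2.6]
width: 0.8
t 23.27 pos [619.   95.1 121.5] F [ 9.3  3.  -2.6] w 0.8 q6 1.04
shift cm [ 0.25 -0.23 -0.  ] turn deg [-0.2  0.1 -0.2]
radial 78.0 tang 19.3 | F rad 3.5 tan 9.1
t: 23.4
ee_pos: [619.0, 95.2, 121.5]
orientation: [0.707, 1.45, -0.702]
ft_force: [9.8, 3.8, -3.0]
width: 0.6
t 23.40 pos [619.   95.2 121.5] F [ 9.8  3.8 -3. ] w 0.6 q6 1.04
shift cm [ 0.25 -0.23 -0.  ] turn deg [-0.2  0.1 -0.2]
radial 78.0 tang 19.3 | F rad 3.1 tan 10.0
```

```bash
python3 -m crank '[[[0,-0.14,0],[1,0,0],0],[[0,-0.1,0],[0.5,0,0],0],[[0,0,0],[0,0,0],0]]'
python3 -c "
from h import *
st(-53,17,z=119)"
python3 -m crank '[[[0,0,0],[0,0,0],0]]'
python3 -c "
from h import *
st(-53,17,z=119)"

```

```text
t: 23.78
ee_pos: [617.8, 93.7, 121.7]
orientation: [0.727, 1.442, -0.722]
ft_force: [10.9, 4.0, -2.5]
width: 0.4
t 23.77 pos [617.8  93.7 121.7] F [10.9  4.  -2.5] w 0.4 q6 1.06
shift cm [ 0.26 -0.25  0.  ] turn deg [-0.2  0.1 -0.3]
radial 78.0 tang 19.5 | F rad 3.4 tan 11.1
t: 23.9
ee_pos: [617.8, 93.7, 121.7]
orientation: [0.727, 1.442, -0.722]
ft_force: [11.7, 3.9, -3.1]
width: 0.4
t 23.90 pos [617.8  93.7 121.7] F [11.7  3.9 -3.1] w 0.4 q6 1.06
shift cm [ 0.26 -0.25  0.  ] turn deg [-0.2  0.1 -0.3]
radial 78.0 tang 19.5 | F rad 3.9 tan 11.7
```

```bash
python3 -m crank '[[[0,-0.1,0],[0.5,0,0],0],[[0,0,0],[0,0,0],0],[[0,0,0],[0,0,0],0]]'
python3 -c "
from h import *
st(-53.5,17,z=119)"

```

```text
t: 24.28
ee_pos: [617.3, 93.1, 121.7]
orientation: [0.734, 1.439, -0.728]
ft_force: [13.2, 3.2, -3.9]
width: 0.7
t 24.27 pos [617.3  93.1 121.7] F [13.2  3.2 -3.9] w 0.7 q6 1.07
shift cm [ 0.27 -0.25  0.  ] turn deg [-0.2  0.2 -0.3]
radial 78.0 tang 19.5 | F rad 5.3 tan 12.5
```

Steady at about 12 N, so the bush is firmly home. I release, and retreat.

```bash
python3 -m crank '[[[0,0.4,0],[0,0,0],0],[[0,0.6,0],[0,0,0],0],[[0,0.6,0],[0,0,0],0],[[-3,0,0],[0,0,0],0],[[-5,0,0],[0,0,0],0]]'
python3 -m crank '[[[-5,0,0],[0,0,0],0],[[-3,0,0],[0,0,0],0],[[0,0,0],[0,0,0],0],[[0,0,0],[0,0,0],0]]'
python3 -c "
from h import *
snap('top','t12.png');snap('side','s12.png');snap('wrist','w12.png')
st(-53.5,30,z=250)"
```

```text
t: 24.9
ee_pos: [624.4, 101.5, 199.1]
orientation: [0.728, 1.451, -0.736]
ft_force: [0.3, 0.5, -0.6]
width: 0.1
t: 25.4
ee_pos: [626.0, 101.7, 279.3]
orientation: [0.729, 1.447, -0.733]
ft_force: [0.1, -0.6, 0.0]
width: 0.6
t 25.55 pos [626.3 101.8 279. ] F [ 1.1  0.2 -0.9] w 0.7 q6 1.08
shift cm [ 2.9  -0.18  0.17] turn deg [-0.2 -0.1  0.2]
radial 76.3 tang 31.9 | F rad 0.5 tan 1.0
```

View pics/w12.png

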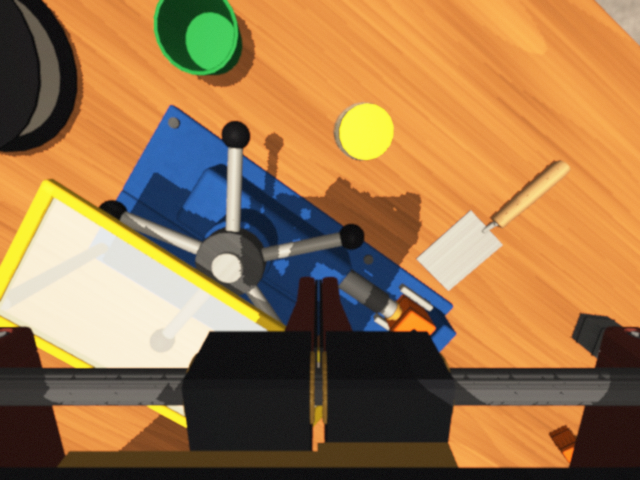

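View pics/t12.png

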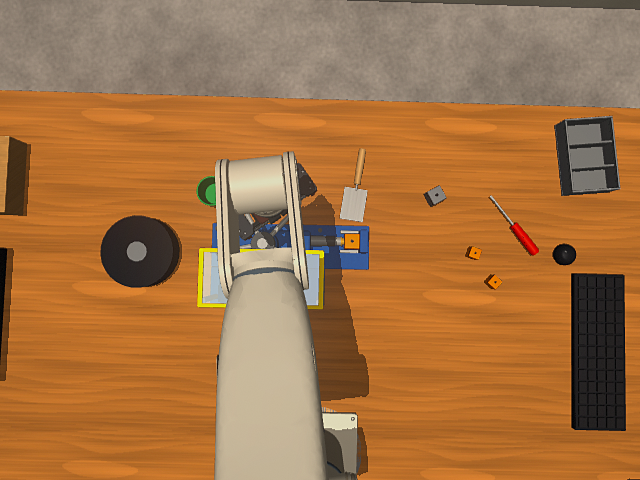

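```bash
python3 - <<'E'
from h import *
im=dict(np.load('pics/w12.png.npz'))
b=ray(im,[[351,237],[235,134]],140)[:,:2]; print(np.degrees(np.arctan2(*(b-O).T[::-1])))
cv2.imwrite('pics/c13.png',cv2.resize(im['pixels'][250:350,320:460],None,fx=5,fy=5)[:,:,::-1])
im=dict(np.load('pics/t12.png.npz'))
cv2.imwrite('pics/c14.png',cv2.resize(im['pixels'][215:275,290:380],None,fx=8,fy=8,interpolation=cv2.INTER_CUBIC)[:,:,::-1])
E
```

```text
[-42.20491432  31.56635294]
```

View pics/c13.png

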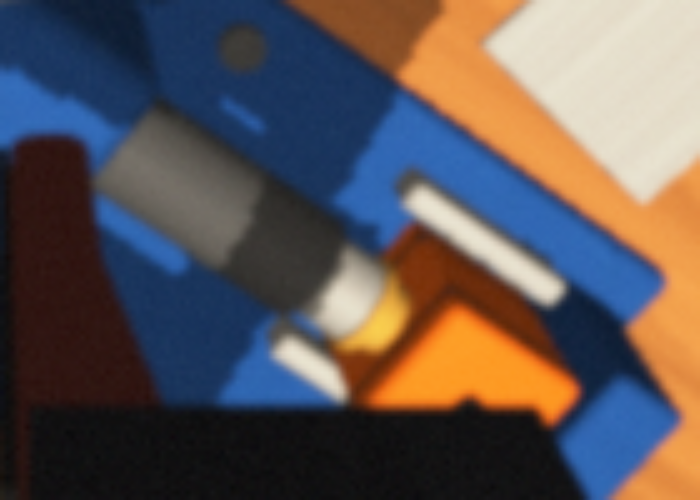

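View pics/c14.png

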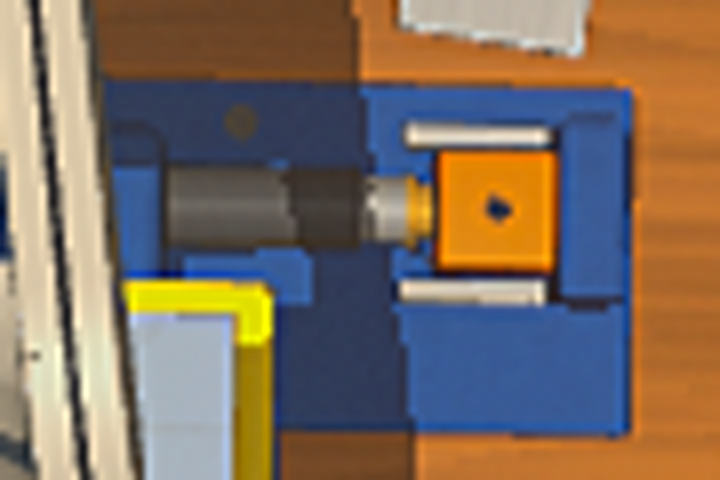

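```bash
python3 - <<'E'
from h import *
im=dict(np.load('pics/t12.png.npz'))
f=lambda u:np.array(u)/8+[290-.44,215-.44]
print('bush face',ray(im,[f([408,208])],48)[0].round(1),'bracket top corners',ray(im,[f([440,152]),f([556,152]),f([436,270]),f([555,270])],60).round(1).tolist())
print(get_obs()['ft_force'].round(1)); 
a,b=[dict(np.load(f'pics/{n}.png.npz'))['pixels'] for n in('top0','t12')]
H=lambda p:cv2.cvtColor(p,cv2.COLOR_RGB2HSV)
for n,x0,x1,y0,y1 in (('spare',415,455,175,215),('scraper',335,375,145,225)):
    print(n,cv2.absdiff(a[y0:y1,x0:x1],b[y0:y1,x0:x1]).max())
E
```

```text
bush face [571.5 -51.9  48. ] bracket top corners [[589.6, -61.5, 60.0], [590.6, -99.7, 60.0], [550.7, -61.0, 60.0], [551.7, -100.2, 60.0]]
[ 1.1  0.2 -0.9]
spare 5
scraper 8
```

```bash
python3 -c "
from workcell import *
print(close_job())"
```

```text
the job is handed in; nothing more can be done
None
```

The bracket is pressed and in the nest, the capstan is released, and I handed the job in at about 25.5 s; it reports no verdict.

**What I did:** I gripped the orange bracket by its x faces and set it down about 6 mm short of the anvil, bush towards the ram. I then turned the capstan clockwise with three pushes on successive spokes. The bush slid in at about 3.5 to 5 N. After roughly 3.4 rad in total the force began to climb, and I held about 12 N, measured at a radius of about 78 mm. Then I backed off and raised the arm clear.

**Last checks:**
- **Bracket:** the top camera puts its centre at about (570.6, -80.6). That is within 2 mm of the nest, and the bracket looks square and against the anvil.
- **Bush:** it stands about 9 to 10 mm out of the bracket face, under the 17 mm limit.
- **Ram force:** I did not measure it directly. The capstan sprang back about 6° on release, which fits a ram load of about 45 to 50 N.
- **Contact:** the tool was well clear of everything, with the wrist force near zero (within about 1 N, the sensor noise).
- **Bystanders:** the spare bracket and the scraper look the same as in the first picture. The spool, jar and tub I only judged by eye in the last pictures.

**Disagreements:** the top and wrist cameras differed by about 1.5 to 2 mm in the press's x position. I used the wrist view to centre the bracket between the rails.

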